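Square the stack of blanks and gauge it at the marked spot

ROBOT

A 6-joint arm with a two-finger parallel gripper is mounted at the origin on the work surface. World frame = base frame: x ahead of the robot, y to its left, z up, the work surface at z = 0. Lengths are in m, angles in rad, forces in N, time in s.
With the tool pointing down it reaches from about 0.35 to 0.975 m from the base axis. Payload 4.9 kg.
Tool frame: the origin (TCP) lies at the very end of the fingers, on their centre line; the grasp point (between the pads) lies 19 mm behind it (env.pinch_z is the distance from the TCP to the grasp point, in m); z points along the fingers, y is the line along which they close (so a half turn about z gives the same grasp; the last joint's range is limited). The gripper opens to 85 mm and grips with 20 to 120 N. Pads are 22 mm wide; open, the fingers measure 114 mm over their backs; the gripper's body (76 mm by 85 mm) begins 54 mm behind the grasp point. The pads swing forward as they close: fully open they stand 13 mm farther back than shut.
Start: joints at [1.092, 0.053, 1.613, -0, 1.476, -0.119], TCP at [0.22, 0.585, 0.231] pointing down, gripper open.
Joint ranges: [-3.01, 3.01], [-1.01, 2.22], [0.06, 2.58], [-1.02, 4.17], [0.09, 2.62], [-3.14, 3.14]. Speed limits (rad/s): [2.57, 2.57, 3.14, 3.14, 3.14, 3.14].

INTERFACE

Orientations are given as a rotation vector (axis times angle).
In Python, from cell import env, eyes, workorder gives the robot as it stands. The module is installed in compiled form; this text tells all that it offers.
- The arm moves only by the shell command python3 -m jog 'ROWS' [OPENING]. ROWS is JSON, a list of rows, each a list of 2 entries, a list of its own where there are three numbers: the shift along the tool's x, y, z in mm, then the turn about the tool's z in degrees. A call has 1 to 12 rows; each row shifts and turns the commanded pose from where the row before left it, along the tool's axes as they then stand; what a row does not reach is not made up. A row lasts 1/12 s, in which the tool goes at most 41.7 mm and 7.16 degrees, less where a joint would pass 70% of its speed; a pose out of reach is approached as far as the arm can. A call is refused whole if a number of a shift passes 41.7 or a number of a turn 7.16, either way. A call with a gripper value outside its range is refused whole. OPENING is the opening, from 0 (shut) to 1 (fully open), set as the call begins (- or left out, the last holds). The fingers move at their own pace and stop on an object; the grip force is fixed at half the most. Time passes only in rows, so rows that do not move let the fingers close. It gives the time, the measured TCP pose, the force, the opening and the grip force at its end, in the units of the state.
- env.get_state(): the state, without advancing time (a new reading comes with each control period).
- eyes.snapshot(name): name is "scene" or "top" or "wrist"; returns a dict with "color" (384x512x3 uint8, red, green, blue), "range_z" (384x512 float32, m along the optical axis (not along the pixel's ray), 0 where there is no reading), "fx", "fy", "cx", "cy" (pixels), "R" (3x3) and "t" (3): a world point X has camera coordinates R X + t; the wrist camera has in their place "hand_eye" (4x4, takes a point from camera to tool coordinates, whose origin is the TCP and whose axes are the flange's). Camera axes: x right, y down, z forward; pixel columns grow to the right and rows downward; lengths in m; the calibration is good to about 2 mm. A picture is of the moment at which its call begins: read the wrist's pose just before it.
- workorder.hand_in(): hands the job in; it is judged then, once.
The state is a dict: "time": time; "joints": joint angles; "qd": joint speeds; "effort": joint torques, N m; "ee_pos": TCP position; "orientation": TCP orientation; "wrist_force": force on the tool from outside, world axes, zero at the start; "wrist_torque": the same for the moment, N m; "opening": opening from 0.0 (shut) to 1.0 (fully open); "grasp_force": force on a finger pad.
Only numpy, scipy, OpenCV 4.12 (cv2) and the standard library are available. Lean on these libraries where they do the work, as an engineer would, in place of code of your own. Each camera call takes 0.05 s, during which the arm holds its last target. There are 200 camera calls.

TASK

Tap the edges of the three stacked wood blanks until the whole stack sits flush against both fences of the squaring board, then take the dial gauge from its stand and hold its tip on the red ringed spot of the top blank: gauge upright, dial facing straight away from the long fence, pressed lightly so that the spring plunger is about half way in, never hard against its stop. Finish while still holding it there by the gripper alone, with the stack still flush, and leave the jar, the finger plane and the spool clamp where they are.

Things in the scene. Friction and masses are not known exactly. Their poses are not given: they have to be found in the camera images.
- board: Fixed plywood block 20 mm thick, from x = -69 to 30 and y = -89 to 60 mm about its origin (on its underside). Two dark fences rise 28 mm above its top: the long one along y on the robot's side, inner face at x = -55 mm; the short one along x at the -y end, inner face at y = -75 mm. +x and +y sides open. A blank flush with both has its centre at x = -10, y = -5 and overhangs 5 mm there.
- long_fence (a point): Middle of the long fence's inner face, at x = -55, y = 0, z = 34 mm of the board.
- blank0: Bottom blank of the stack, pale brown wood, 90 (x) x 140 (y) x 8 mm, about 65 g, loose, lying on the board (underside 20 mm above the table). Origin at the centre of its underside, axes along the board's when squared up. It starts 8 to 22 mm off each fence and a few degrees askew.
- blank1: Middle blank, dark brown, same size and mass, loose on blank0, off by its own amount.
- blank2: Top blank, cream spruce, same size and mass, loose on blank1, off by its own amount. It carries the red ring.
- mark (a point): Centre of the red ring (15 mm outside diameter, with a dot) on the top face of blank2, at x = +12, y = +20 mm, z = 8 mm of blank2. Axes as blank2.
- stand: Fixed gauge stand: steel disc 84 mm in diameter, 10 mm thick, with an upright aluminium tube 36 mm in diameter, its open top 65 mm above the table, bore 17 mm. Origin at the centre of its underside.
- gauge: Loose dial gauge, 0.18 kg, upright in the stand. Origin on its axis under the collar (32 mm wide) that rests on the tube; z up, +x the way the white dial faces. Round housing 48 mm wide, 26 mm thick (x), centred 26 mm up; black square grip 24 x 24 mm from 48 to 96 mm up. Below: a 14 mm stem 30 mm down in the tube (lift straight up 50 mm to clear), plunger 16 mm more.
- gauge_tip (a point): Lowest point of the plunger's ball tip (10 mm in diameter): on the gauge's axis, 46 mm below its origin when the plunger is out; it rises with the plunger.
- plunger (a joint): How far the plunger is pushed in: 0 fully out, 0.010 m fully in. Light spring: 1.0 N to start moving, plus 0.25 N per mm (about 2.25 N half way, 3.5 N at the stop).
- jar: Bystander: amber glass jar, 64 mm in diameter, 85 mm tall; origin at the centre of its underside. It and the gauge stand may be on either side.
- finger_plane: Bystander: small brass finger plane, 56 x 26 mm, about 28 mm tall, origin at the centre of its underside.
- spool_clamp: Bystander: upright wooden spool clamp, 36 mm in diameter, 78 mm tall, origin at the centre of its underside.
Mind the look-alikes: they are no part of the job. Leave any purple or turquoise look-alike of the blank1 alone.

How it is judged:
On the way, in this order (a step that is already met when the one before it is completed fails the run):
1. all three blanks lie flush against both fences while the gauge still stands in its stand (x of blank0 in the frame of board between -0.0125 and -0.0075 m and y of blank0 in the frame of board between -0.0075 and -0.0025 m and z of blank0 in the frame of board between 0.0175 and 0.0225 m and angle between the x axis of each of blank0, blank1, blank2 and the x axis of board, either way round below 0.03 rad and x of blank1 in the frame of board between -0.0125 and -0.0075 m and y of blank1 in the frame of board between -0.0075 and -0.0025 m and z of blank1 in the frame of board between 0.0255 and 0.0305 m and x of blank2 in the frame of board between -0.0125 and -0.0075 m and y of blank2 in the frame of board between -0.0075 and -0.0025 m and z of blank2 in the frame of board between 0.0335 and 0.0385 m and z of gauge in the frame of stand below 0.075 m), for 0.2 s.
2. the gauge is lifted clear of its stand (height (world z) of gauge_tip above 0.06 m and contact force between gauge and stand below 0.05 N and contact force between gauge and the fingers above 1 N), for 0.1 s.
At the end, for the whole second after the job is handed in: Gauge gripped, still, upright within 0.10 rad, dial away from long fence within 0.22 rad, tip within 7 mm of the mark, plunger 2.5-7.5 mm in (1-4 N), free of stand and board, fingers off the top blank; blanks within 2.5 mm and 0.03 rad of flush; bystanders within 30 mm (x of blank0 in the frame of board between -0.0125 and -0.0075 m and y of blank0 in the frame of board between -0.0075 and -0.0025 m and z of blank0 in the frame of board between 0.0175 and 0.0225 m and angle between the x axis of each of blank0, blank1, blank2 and the x axis of board, either way round below 0.03 rad and x of blank1 in the frame of board between -0.0125 and -0.0075 m and y of blank1 in the frame of board between -0.0075 and -0.0025 m and z of blank1 in the frame of board between 0.0255 and 0.0305 m and x of blank2 in the frame of board between -0.0125 and -0.0075 m and y of blank2 in the frame of board between -0.0075 and -0.0025 m and z of blank2 in the frame of board between 0.0335 and 0.0385 m and horizontal distance between gauge_tip and mark below 0.007 m and angle between gauge's own z axis and vertical below 0.1 rad and angle between the x axis of gauge and the x axis of board, either way round below 0.22 rad and x of long_fence in the frame of gauge below -0.02 m and value of joint plunger between 0.0025 and 0.0075 m and contact force between gauge and blank2 between 1 and 4 N and contact force between gauge and the fingers above 1 N and contact force between gauge and stand below 0.05 N and contact force between gauge and board below 0.05 N and contact force between the fingers and blank2 below 0.05 N and linear speed of gauge below 0.01 m/s and distance of each of jar, finger_plane, spool_clamp from where it was at the start of the episode below 0.03 m); the arm keeps its last pose, push and grip.
It fails at once if the gauge is pressed hard on the blanks (over 10 N) (contact force between gauge and blank0 above 10 N or contact force between gauge and blank1 above 10 N or contact force between gauge and blank2 above 10 N).
It fails at once if a bystander is shoved by more than 30 mm or knocked over (distance of any of jar, finger_plane, spool_clamp from where it was at the start of the episode above 0.03 m or angle between any of jar, finger_plane, spool_clamp's own z axis and vertical above 0.5 rad).
It also fails if it takes over 70 s, if anything falls off the work surface, if the arm or the gripper's body presses on something with over 40 N, if the wrist force passes 120 N, or if a joint passes its speed limit or range.

## Working session

There is one attempt and no reset: what is moved stays moved. The work goes in short steps, Python scripts to look and compute and a shell command to move; the robot and the scene stay as the last step left them, time stands still between calls to the robot, and variables do not carry over. Pictures are saved under pics/ and viewed, at most 10 in all, crops included, and the job is handed in when it is done.

```bash
mkdir -p pics; cat > h.py <<'E'
import numpy as np, cv2
from cell import env, eyes, workorder
from scipy.spatial.transform import Rotation as Ro
def snap(n):
    s=env.get_state(); d=eyes.snapshot(n)
    if 'hand_eye' in d:
        T=np.eye(4); T[:3,:3]=Ro.from_rotvec(s['orientation']).as_matrix(); T[:3,3]=s['ee_pos']
        M=T@np.array(d['hand_eye']); d['Rw'],d['tw']=M[:3,:3],M[:3,3]
    else:
        R=np.array(d['R']); d['Rw'],d['tw']=R.T,-R.T@np.array(d['t'])
    return d
def cloud(d):
    z=d['range_z']; v,u=np.indices(z.shape)
    p=np.stack([(u-d['cx'])/d['fx']*z,(v-d['cy'])/d['fy']*z,z],-1)
    P=p@d['Rw'].T+d['tw']; P[z==0]=np.nan; return P
def save(n,im): cv2.imwrite('pics/'+n+'.png',cv2.cvtColor(np.ascontiguousarray(im),cv2.COLOR_RGB2BGR))
def st():
    s=env.get_state(); R=Ro.from_rotvec(s['orientation']).as_matrix()
    print('t %.2f pos'%s['time'],np.round(s['ee_pos'],4),'x',np.round(R[:,0],3),'y',np.round(R[:,1],3),'F',np.round(s['wrist_force'],1),'op %.3f g %.1f'%(s['opening'],s['grasp_force']))
E
python3 - <<'E'
from h import *
st()
a=snap('scene');b=snap('top')
np.savez('first.npz',**{k+n:np.array(v) for n,d in (('s',a),('t',b)) for k,v in d.items()})
save('scene0',a['color']);save('top0',b['color'])
print(a['tw'],b['tw'],b['Rw'],b['fx'])
E
```

```text
t 0.00 pos [0.2197 0.5844 0.23  ] x [-0.936  0.352  0.   ] y [ 0.352  0.936 -0.002] F [-0.3  0.6  0.3] op 0.995 g 0.0
[ 1.3406284  -0.06668216  0.69061057] [ 0.36781299 -0.00961699  0.98931948] [[-0.01494092 -0.9785108   0.20565357]
 [-0.99988529  0.01411026 -0.00550518]
 [ 0.00248505 -0.20571223 -0.97860937]] 361.92115905485855
```

View pics/top0.png

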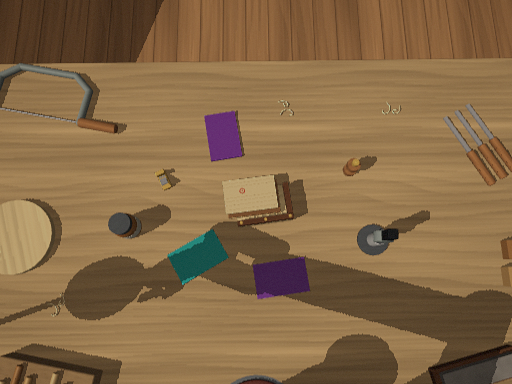

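View pics/scene0.png

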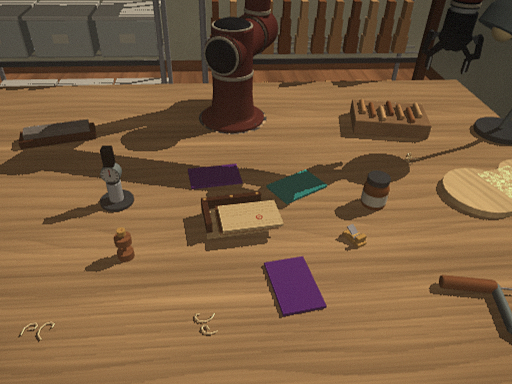

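The top view shows the board and stack at about px (258,200), with the red ring at (242,190). The gauge in its stand is at (377,238), the jar at (123,224), the plane at (165,180) and the spool clamp at (352,167). The purple (224,135), (281,277) and turquoise (198,257) plates are look-alikes and I'll leave them alone. The real blank1 is the dark brown one in the stack, and the gauge is the only one in view.

```bash
cat > m.py <<'E'
from h import *
def rect(P,m,name):
    q=P[m][:,:2].astype(np.float32)
    c,s,a=cv2.minAreaRect(q*1000); print(name,len(q),'c',np.round(c,1),'size',np.round(s,1),'ang %.1f'%a,'z',np.round(np.percentile(P[m][:,2],[10,50,90])*1000,1))
E
python3 - <<'E'
from m import *
f=np.load('first.npz')
for n in 'st':
    d={k:f[k+n] for k in('color','range_z','fx','fy','cx','cy','Rw','tw')}
    P=cloud(d); z=P[...,2]; hsv=cv2.cvtColor(d['color'],cv2.COLOR_RGB2HSV)
    def at(u,v): return np.round(P[v,u]*1000,1)
    pts={'t':dict(ring=(242,190),brd=(258,205),gaugetop=(390,235),stand=(365,243),jar=(120,222),plane=(165,180),clamp=(350,168)),
         's':dict(ring=(259,217),stand=(117,201),gaugetop=(107,153),jar=(377,178),plane=(352,235),clamp=(122,235),fence=(230,198))}[n]
    for k,v in pts.items(): print(n,k,at(*v))
    c=at(*pts['ring'])/1000
    near=(np.hypot(P[...,0]-c[0],P[...,1]-c[1])<.14)&(z>.012)
    for lo,hi in((.012,.024),(.024,.032),(.032,.040),(.040,.0465),(.0465,.055)):
        m=near&(z>lo)&(z<hi); rect(P,m,'%s %.3f-%.3f'%(n,lo,hi))
    g=at(*pts['stand'])/1000
    m=(np.hypot(P[...,0]-g[0],P[...,1]-g[1])<.09)&(z>.14); rect(P,m,n+' grip')
    m=(np.hypot(P[...,0]-g[0],P[...,1]-g[1])<.09)&(z>.005)&(z<.015); rect(P,m,n+' disc')
E
```

```text
s ring [588.1  30.4  47.2]
s stand [ 467.  -316.6   14.8]
s gaugetop [ 462.8 -316.9  154. ]
s jar [502.3 330.7  85.6]
s plane [631.8 243.2  19. ]
s clamp [ 657.4 -266.9   71.3]
s fence [511.  -33.1  46. ]
s 0.012-0.024 220 c [615.7   7.6] size [261.2  92.7] ang 56.8 z [14.8 21.4 23.3]
s 0.024-0.032 179 c [559.9 -14.6] size [106.3 166.1] ang 7.3 z [24.7 28.  31.3]
s 0.032-0.040 276 c [564.1  -9.8] size [116.7 174.7] ang 7.2 z [33.5 37.  39.3]
s 0.040-0.046 1431 c [561.4  -9.7] size [126.7 175.6] ang 7.7 z [43.  45.  46.1]
s 0.046-0.055 654 c [559.4 -10.5] size [128.  174.2] ang 7.5 z [46.7 48.1 50.7]
s grip 162 c [ 453.8 -320. ] size [24.4 27.1] ang 85.6 z [143.2 157.3 163.6]
s disc 437 c [ 461.2 -308.7] size [170.9 108.6] ang 43.9 z [ 7.6 11.7 13.7]
t ring [586.7  31.9  40.9]
t brd [544.4 -10.5  44.5]
t gaugetop [ 448.6 -312.6  158.5]
t stand [ 442.8 -298.5    6.3]
t jar [498.5 337.2  84.5]
t plane [620.9 243.2  27.8]
t clamp [ 638.8 -257.9   58.8]
t 0.012-0.024 278 c [606.2   0.9] size [221.6 153.1] ang 9.7 z [17.5 20.1 22.2]
t 0.024-0.032 89 c [547.6  -7.4] size [ 99.8 153.3] ang 7.9 z [25.2 28.  30.4]
t 0.032-0.040 305 c [556.5  -3.5] size [117.6 159.2] ang 7.5 z [33.8 36.3 38.6]
t 0.040-0.046 1645 c [561.5  -8.6] size [126.2 175.5] ang 7.2 z [42.  44.1 45.9]
t 0.046-0.055 528 c [559.9  -9.5] size [123.4 173.3] ang 7.9 z [46.7 48.1 50.1]
t grip 145 c [ 452.9 -318.6] size [25.1 23.9] ang 87.6 z [148.1 160.4 162.7]
t disc 505 c [ 441.8 -284. ] size [139.3 145.6] ang 64.6 z [ 7.5 10.2 12.4]
```

```bash
python3 -m jog '[[[-26,-21,-6],0],[[-26,-21,-6],0],[[-26,-21,-6],0],[[-26,-21,-6],0],[[-26,-21,-6],0],[[-26,-21,-6],0],[[-26,-21,-6],0],[[-26,-21,-6],0],[[-26,-21,-6],0],[[-26,-21,-6],0]]'
python3 -m jog '[[[-26,-21,-6],0],[[-26,-21,-6],0],[[-26,-21,-6],0],[[-26,-21,-6],0],[[-26,-21,-6],0],[[-26,-21,-6],0],[[-26,-21,-6],0],[[0,0,0],-7],[[0,0,0],-7],[[0,0,0],-7],[[0,0,0],-7],[[0,0,0],0]]'
python3 - <<'E'
from m import *
st()
d=snap('wrist'); save('w1',d['color']); print(np.round(d['hand_eye'],3),d['fx'],d['tw'])
np.savez('w1.npz',**{k:np.array(v) for k,v in d.items()})
P=cloud(d);z=P[...,2]
near=(np.hypot(P[...,0]-.56,P[...,1])<.16)
for lo,hi in((.012,.024),(.024,.032),(.032,.040),(.040,.0465),(.0465,.055)):
    m=near&(z>lo)&(z<hi); 
    if m.sum()>9: rect(P,m,'%.3f-%.3f'%(lo,hi))
E
```

```text
time: 0.93
ee_pos: [0.3897, 0.2953, 0.2911]
orientation: [-0.562, -3.091, 0.0]
wrist_force: [0.0, 0.2, -0.8]
opening: 1.005
grasp_force: 0.0
time: 1.93
ee_pos: [0.5079, 0.095, 0.3327]
orientation: [0.205, -3.134, -0.0]
wrist_force: [-0.3, -0.2, 0.5]
opening: 1.001
grasp_force: 0.0
t 1.93 pos [0.5079 0.095  0.3327] x [-0.992 -0.13   0.001] y [-0.13   0.992  0.   ] F [-0.3 -0.2  0.5] op 1.001 g 0.0
[[-0.001 -0.964 -0.264  0.066]
 [ 1.    -0.001 -0.     0.001]
 [ 0.    -0.264  0.964 -0.143]
 [ 0.     0.     0.     1.   ]] 334.60125195503525 [0.44217395 0.08704051 0.47575249]
0.012-0.024 1004 c [537.1 -11.8] size [ 99.  163.1] ang 14.4 z [19.2 20.4 22.2]
0.024-0.032 399 c [524.  -28.4] size [ 84.5 171.2] ang 32.2 z [24.5 27.6 30.9]
0.032-0.040 1292 c [544.   -8.8] size [114.5 164.5] ang 14.5 z [34.8 36.3 38. ]
0.040-0.046 6930 c [560.3  -9.6] size [125.4 175.7] ang 7.7 z [43.1 44.2 45.3]
0.046-0.055 1934 c [555.5 -18.1] size [113.4 159.4] ang 7.4 z [47.1 48.2 49.3]
```

View pics/w1.png

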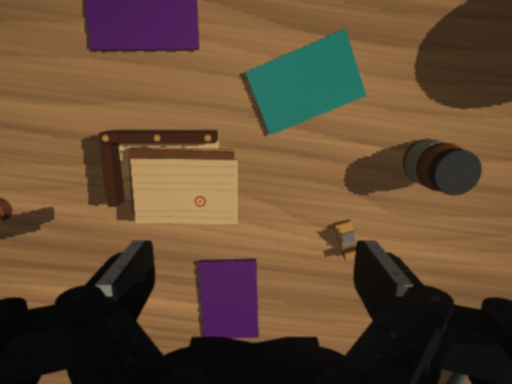

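```bash
cat >> m.py <<'E'
def board(ds):
    Q=[]
    for d in ds:
        P=cloud(d); hsv=cv2.cvtColor(np.ascontiguousarray(d['color']),cv2.COLOR_RGB2HSV)
        m=(P[...,2]>.0455)&(P[...,2]<.052)&(hsv[...,2]<110)&(abs(P[...,0]-.56)<.15)&(abs(P[...,1])<.15)
        m=cv2.morphologyEx(m.astype(np.uint8),cv2.MORPH_OPEN,np.ones((2,2)))>0
        Q.append(P[m][:,:2])
    c,s,a=cv2.minAreaRect((np.concatenate(Q)*1000).astype(np.float32)); a=np.radians(a if a<45 else a-90)
    R=np.array([[np.cos(a),-np.sin(a)],[np.sin(a),np.cos(a)]]); o=np.array(c)/1000-R@[-.0195,-.0145]
    return R,o,s,np.degrees(a),len(np.concatenate(Q))
E
python3 - <<'E'
from m import *
f=np.load('first.npz'); w=dict(np.load('w1.npz'))
ds=[{k:f[k+n] for k in('color','range_z','fx','fy','cx','cy','Rw','tw')} for n in 'st']+[w]
for x in ds: r=board([x]); print(np.round(r[1],4),np.round(r[2],1),r[3],r[4])
R,o,*_=board([w])
P=cloud(w); B=P.copy(); B[...,:2]=(P[...,:2]-o)@R
hsv=cv2.cvtColor(w['color'],cv2.COLOR_RGB2HSV)
for n,lo,hi in(('b2',.0415,.0465),('b1',.034,.039),('b0',.0255,.0305)):
    m=(B[...,2]>lo)&(B[...,2]<hi)&(abs(B[...,0]-.0)<.1)&(B[...,0]>-.054)&(B[...,1]>-.074)&(B[...,1]<.12)
    if n=='b2': m&=hsv[...,2]>110
    m=cv2.morphologyEx(m.astype(np.uint8),cv2.MORPH_OPEN,np.ones((3,3)))>0
    rect(B,m,n); q=B[m]*1000; print(np.round(q[:,:2].min(0)),np.round(q[:,:2].max(0)))
m=(hsv[...,0]>125)&(hsv[...,0]<165)&(hsv[...,1]>80)&(B[...,0]>.03)
q=B[m]*1000; print('purple',np.nanpercentile(q,[1,99],axis=0).round())
q=cloud(ds[1]); q[...,:2]=(q[...,:2]-o)@R
for u,v in((165,180),(350,168)): print(q[v,u].round(3))
red=(hsv[...,0]<10)&(hsv[...,1]>130)&(B[...,2]>.04)&(abs(B[...,0])<.07)&(abs(B[...,1])<.1); print('mark',B[red].mean(0),red.sum())
print('tool board',(env.get_state()['ee_pos'][:2]-o)@R)
E
```

```text
[ 0.5127 -0.0085] [ 78.9 216.3] 40.537506103515625 358
[nan nan] [0. 0.] 0.0 367
[ 0.5575 -0.0148] [ 31.9 201.2] 38.01490020751953 1866
b2 6673 c [29.3  8.5] size [139.5  90.2] ang 58.7 z [43.2 44.2 45.2]
[-44. -73.] [100.  89.]
b1 867 c [-16.   30.9] size [139.4  11.3] ang 58.6 z [35.2 36.3 37.5]
[-54. -31.] [25. 92.]Traceback (most recent call last):
  File "<stdin>", line 12, in <module>
  File "m.py", line 4, in rect
    c,s,a=cv2.minAreaRect(q*1000); print(name,len(q),'c',np.round(c,1),'size',np.round(s,1),'ang %.1f'%a,'z',np.round(np.percentile(P[m][:,2],[10,50,90])*1000,1))
                                                                                                                      ~~~~~~~~~~~~~^^^^^^^^^^^^^^^^^^^^^^
    return _quantile_unchecked(
        a, q, axis, out, overwrite_input, method, keepdims, weights)
    return _ureduce(a,
                    func=_quantile_ureduce_func,
    ...<5 lines>...
                    overwrite_input=overwrite_input,
                    method=method)
    r = func(a, **kwargs)
    result = _quantile(arr,
                       quantiles=q,
    ...<2 lines>...
                       out=out,
                       weights=wgt)
    slices_having_nans = np.isnan(arr[-1, ...])
                                  ~~~^^^^^^^^^
IndexError: index -1 is out of bounds for axis 0 with size 0
```

```bash
cat > fix.py <<'E'
from m import *
def board(d):
    P=cloud(d); V=d['color'].max(-1)
    m=(P[...,2]>.0455)&(P[...,2]<.052)&(V<110)&(abs(P[...,0]-.56)<.15)&(abs(P[...,1])<.15)
    m=cv2.morphologyEx(m.astype(np.uint8),cv2.MORPH_OPEN,np.ones((3,3)))>0
    n,l,s,_=cv2.connectedComponentsWithStats(m.astype(np.uint8)); m=l==1+np.argmax(s[1:,4])
    q=P[m][:,:2]; best=None
    for a in np.radians(np.arange(0,15,.1)):
        R=np.array([[np.cos(a),-np.sin(a)],[np.sin(a),np.cos(a)]]); b=q@R; lo,hi=np.percentile(b,[.5,99.5],axis=0)
        if best is None or (hi-lo).prod()<best[0]: best=((hi-lo).prod(),R,R@((lo+hi)/2-[-.0195,-.0145]),(hi-lo)*1000,np.degrees(a),m.sum())
    return best[1:]
def look(d,R,o):
    P=cloud(d); B=P.copy(); B[...,:2]=(P[...,:2]-o)@R; V=d['color'].max(-1)
    for n,lo,hi in(('b2',.0415,.0465),('b1',.034,.039),('b0',.0255,.0305)):
        m=(B[...,2]>lo)&(B[...,2]<hi)&(abs(B[...,0])<.1)&(B[...,0]>-.054)&(B[...,1]>-.074)&(B[...,1]<.12)
        if n=='b2': m&=V>110
        m=cv2.morphologyEx(m.astype(np.uint8),cv2.MORPH_OPEN,np.ones((3,3)))>0
        if m.sum()<20: print(n,'-'); continue
        rect(B,m,n); print('  ',np.round(np.percentile(B[m][:,:2]*1000,[.5,99.5],axis=0),1).tolist())
    return B
E
python3 - <<'E'
from fix import *
f=np.load('first.npz'); w=dict(np.load('w1.npz'))
ds=[{k:f[k+n] for k in('color','range_z','fx','fy','cx','cy','Rw','tw')} for n in 'st']+[w]
for x in ds:
    try: r=board(x); print(np.round(r[1],4),np.round(r[2],1),r[3],r[4])
    except Exception as e: print(e)
R,o,*_=board(w); np.savez('board.npz',R=R,o=o)
B=look(w,R,o)
hsv=cv2.cvtColor(w['color'],cv2.COLOR_RGB2HSV)
m=(hsv[...,0]>125)&(hsv[...,0]<165)&(hsv[...,1]>80)&(B[...,0]>.03)
print('purple',np.nanpercentile(B[m]*1000,[1,99],axis=0).round())
q=cloud(ds[1]); q[...,:2]=(q[...,:2]-o)@R
for u,v in((165,180),(350,168)): print(q[v,u].round(3))
red=(hsv[...,0]<10)&(hsv[...,1]>130)&(B[...,2]>.04)&(abs(B[...,0])<.07)&(abs(B[...,1])<.1); print('mark',B[red].mean(0),red.sum())
print('tool board',(env.get_state()['ee_pos'][:2]-o)@R)
E
```

```text
[ 0.5751 -0.0755] [99.4 17.8] 2.8000000000000003 149
[ 0.5615 -0.0756] [46.4 13.4] 6.000000000000001 84
[ 0.5651 -0.0077] [ 96.1 147.7] 7.499999999999999 1803
b2 6682 c [12.4 16.2] size [139.5  90.2] ang 89.2 z [43.2 44.2 45.3]
   [[-32.3, -52.5], [57.0, 85.7]]
b1 874 c [-38.   12.5] size [139.4  11.3] ang 89.2 z [35.2 36.3 37.5]
   [[-44.2, -56.6], [-31.8, 82.1]]
b0 -
purple [[133.  25.   6.]
 [270. 113.  10.]]
[0.088 0.241 0.028]
[ 0.04  -0.258  0.059]
mark [-0.02567203 -0.04279458  0.05757234] 116
tool board [-0.04335115  0.10939641]
```

```bash
python3 -m jog '[[[-27.6,-21.2,0],0],[[-27.6,-21.2,0],0],[[-27.6,-21.2,0],0],[[-27.6,-21.2,0],0],[[-27.6,-21.2,0],0],[[0,0,38],0],[[0,0,38],0],[[0,0,38],0],[[0,0,38],0],[[0,0,38],0],[[0,0,38],0],[[0,0,0],0]]' >/dev/null
python3 -m jog '[[[0,0,38],0],[[0,0,35],0],[[0,0,24],0],[[0,0,0],0],[[0,0,0],0]]'
python3 - <<'E'
from fix import *
b=np.load('board.npz'); print((env.get_state()['ee_pos'][:2]-b['o'])@b['R']); d=snap('wrist'); c=snap('top'); look(c,b['R'],b['o'])
im=cv2.resize(c['color'][120:250,170:420],(750,390)); save('top1',im)
E
```

```text
time: 3.4
ee_pos: [0.6584, 0.0079, 0.0087]
orientation: [0.2, -3.134, -0.0]
wrist_force: [0.3, 0.2, 1.2]
opening: 1.001
grasp_force: 0.0
[0.09451994 0.00330965]
b2 125 c [  4.  -36.8] size [31.4 70.5] ang 88.9 z [42.3 44.3 45.9]
   [[-31.1, -52.3], [38.9, -20.9]]
b1 -
b0 -
```

View pics/top1.png

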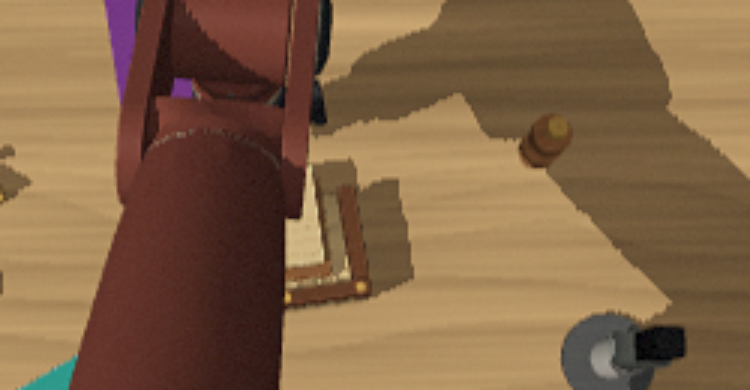

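```bash
python3 -m jog '[[[7,0,0],0],[[7,0,0],0],[[7,0,0],0],[[5,0,0],0],[[5,0,0],0],[[5,0,0],0],[[3,0,0],0],[[3,0,0],0],[[3,0,0],0],[[0,0,0],0],[[0,0,0],0]]'
python3 -m jog '[[[1.5,0,0],0],[[0,0,0],0]]'|grep -E 'pos|force'
python3 -m jog '[[[1.5,0,0],0],[[0,0,0],0]]'|grep -E 'pos|force'
python3 - <<'E'
from fix import *
b=np.load('board.npz'); print((env.get_state()['ee_pos'][:2]-b['o'])@b['R']); d=snap('wrist'); look(d,b['R'],b['o']);save('w2',d['color'])
E
```

```text
time: 4.42
ee_pos: [0.6137, 0.002, 0.0082]
orientation: [0.202, -3.135, 0.0]
wrist_force: [1.8, 0.3, 0.5]
opening: 1.0
grasp_force: 0.5
ee_pos: [0.6125, 0.0018, 0.0083]
wrist_force: [1.6, 0.1, 0.9]
grasp_force: 0.9
ee_pos: [0.6117, 0.0018, 0.0085]
wrist_force: [6.0, 0.9, -1.7]
grasp_force: 2.6
[0.04742714 0.00332576]
b2 109647 c [-4.7 16.9] size [140.8  83.2] ang 90.0 z [43.7 44.5 45.2]
   [[-45.6, -52.1], [35.7, 84.6]]
b1 1095 c [ 25.9 -21.2] size [148.9  73.9] ang 53.0 z [35.3 36.4 37.7]
   [[-47.5, -59.3], [58.1, 59.4]]
b0 212 c [51.8  3.7] size [86.4 13.5] ang 90.0 z [26.1 28.  29.9]
   [[45.2, -39.5], [58.5, 46.9]]
```

```bash
python3 -m jog '[[[1,0,0],0],[[0,0,0],0],[[0,0,0],0]]'|grep -E 'pos|force'
python3 -m jog '[[[1,0,0],0],[[0,0,0],0],[[0,0,0],0]]'|grep -E 'pos|force'
```

```text
ee_pos: [0.6117, 0.0018, 0.009]
wrist_force: [7.3, 2.9, -2.1]
grasp_force: 3.6
ee_pos: [0.6118, 0.0018, 0.0097]
wrist_force: [9.2, 1.9, -1.9]
grasp_force: 4.7
```

View pics/w2.png

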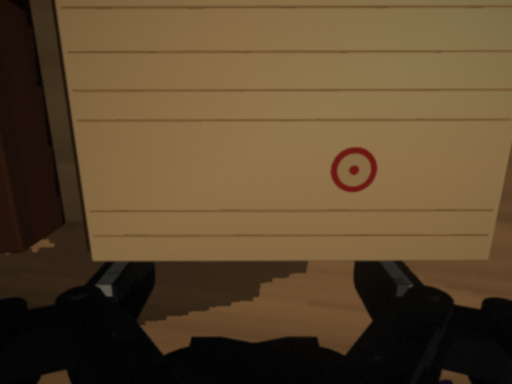

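```bash
python3 -c "
from h import *
print(np.round(env.get_state()['joints'],2))"
python3 -m jog '[[[-5,0,0],0],[[-15,0,0],0],[[-20,0,0],0],[[0,0,-38],0],[[0,0,-38],0],[[0,0,-20],0],[[0,0,0],0]]' 0.5
```

```text
[-0.12  0.25  1.79  0.    1.09 -1.82]
time: 5.88
ee_pos: [0.6518, 0.0061, 0.1103]
orientation: [-0.202, 3.128, -0.003]
wrist_force: [0.7, -0.6, 0.3]
opening: 0.498
grasp_force: 0.0
```

```bash
python3 -m jog '[[[24,27.5,0],0],[[24,27.5,0],0],[[24,27.5,0],0],[[24,27.5,0],0],[[0,0,0],7],[[0,0,0],7],[[0,0,0],7],[[0,0,0],7],[[0,0,0],7],[[0,0,0],7],[[0,0,0],7],[[0,0,0],7]]' >/dev/null
python3 -m jog '[[[0,0,0],7],[[0,0,0],7],[[0,0,0],7],[[0,0,0],7],[[0,0,0],6],[[0,0,0],0],[[0,0,0],0]]' | head -3
python3 - <<'E'
from fix import *
st(); b=np.load('board.npz'); print((env.get_state()['ee_pos'][:2]-b['o'])@b['R'],b['R']); d=snap('wrist'); B=look(d,b['R'],b['o']);save('w3',d['color'])
c=snap('top'); look(c,b['R'],b['o'])
E
```

```text
time: 7.47
ee_pos: [0.5381, 0.1031, 0.1029]
orientation: [-2.069, -2.361, 0.004]
t 7.47 pos [0.5381 0.1031 0.1029] x [-0.131  0.991  0.   ] y [ 0.991  0.131 -0.003] F [-0.5 -0.4  0.7] op 0.501 g 0.0
[-0.0123605   0.11336014] [[ 0.99144486 -0.13052619]
 [ 0.13052619  0.99144486]]
b2 8400 c [-11.  51.] size [73.4 84. ] ang 89.7 z [43.6 44.4 45.1]
   [[-51.7, 16.6], [28.7, 87.2]]
b1 -
b0 -
b2 1175 c [-7.5 16.7] size [138.5  90.3] ang 89.8 z [42.5 44.2 45.9]
   [[-51.5, -51.5], [36.7, 82.9]]
b1 -
b0 -
```

View pics/w3.png

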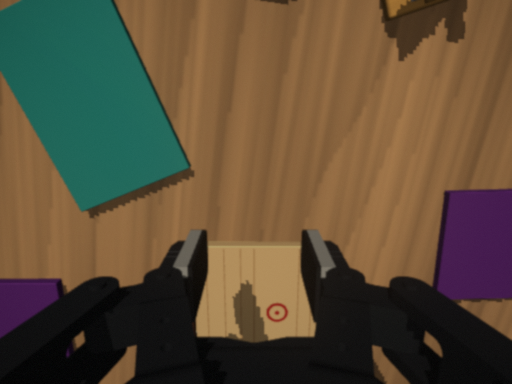

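```bash
python3 -m jog '[[[0,0,38],0],[[0,0,35],0],[[0,0,18],0],[[0,0,0],0],[[-7,0,0],0],[[-7,0,0],0],[[-5,0,0],0],[[-5,0,0],0],[[-4,0,0],0],[[-3,0,0],0],[[0,0,0],0],[[0,0,0],0]]' | grep -E 'pos|force'
for i in 1 ; do python3 -m jog '[[[-2,0,0],0],[[0,0,0],0]]'|grep -E 'pos|force'; done
python3 -m jog '[[[-1.5,0,0],0],[[0,0,0],0]]'|grep -E 'pos|force'
python3 -m jog '[[[-1.5,0,0],0],[[0,0,0],0]]'|grep -E 'pos|force'
python3 - <<'E'
from fix import *
b=np.load('board.npz'); print((env.get_state()['ee_pos'][:2]-b['o'])@b['R'])
c=snap('top'); look(c,b['R'],b['o'])
E
```

```text
ee_pos: [0.5432, 0.072, 0.0134]
wrist_force: [0.7, 0.9, -0.1]
grasp_force: 0.0
ee_pos: [0.5432, 0.0705, 0.0131]
wrist_force: [0.1, 1.1, 1.4]
grasp_force: 0.7
ee_pos: [0.5434, 0.0691, 0.0131]
wrist_force: [-1.0, 1.1, 0.4]
grasp_force: 0.9
ee_pos: [0.5437, 0.0674, 0.0131]
wrist_force: [0.3, 2.1, 0.6]
grasp_force: 0.7
[-0.01142014  0.0772226 ]
b2 716 c [ -7. -21.] size [104.5  89.9] ang 87.8 z [42.5 44.3 45.9]
   [[-51.4, -71.6], [35.4, 30.8]]
b1 -
b0 -
```

```bash

for i in 1 ; do python3 -m jog '[[[-1,0,0],0],[[0,0,0],0]]'|grep -E 'pos|force'; done
python3 -m jog '[[[-1,0,0],0],[[0,0,0],0]]'|grep -E 'pos|force'
python3 -m jog '[[[-1,0,0],0],[[0,0,0],0]]'|grep -E 'pos|force'
```

```text
ee_pos: [0.5438, 0.0665, 0.0131]
wrist_force: [-0.6, -0.1, 0.8]
grasp_force: 0.7
ee_pos: [0.5438, 0.0664, 0.0131]
wrist_force: [-0.2, 4.9, 1.1]
grasp_force: 2.7
ee_pos: [0.5438, 0.0664, 0.0132]
wrist_force: [-0.9, 8.8, 1.5]
grasp_force: 4.6
```

```bash
python3 -m jog '[[[6,0,0],0],[[15,0,0],0],[[20,0,0],0],[[0,0,-40],0],[[0,0,-40],0],[[-20,0,-35],0],[[-20,0,-35],0],[[-20,0,-35],0],[[0,0,-35],0],[[0,0,-20],0],[[0,0,0],0],[[0,0,0],0]]'
cat > chk.py <<'E'
from fix import *
st(); b=np.load('board.npz'); d=snap('wrist'); np.savez('w4.npz',**{k:np.array(v) for k,v in d.items()})
r=board(d); print(np.round(r[1],4),np.round(r[2],1),r[3],r[4])
B=look(d,b['R'],b['o'])
b=B*1000
from scipy.stats import binned_statistic
for y in (-60,-40,-20,0,20,40,55):   # height profile across x, print step edges
    m=(abs(b[...,1]-y)<2)&(abs(b[...,0])<90); q=b[m]; h,e,_=binned_statistic(q[:,0],q[:,2],'median',bins=np.arange(-80,50,2)); 
    print('y',y,' '.join('%.0f'%v for v in h))
for x in (-45,-25,-5,15,28):
    m=(abs(b[...,0]-x)<2)&(abs(b[...,1])<120); q=b[m]; h,e,_=binned_statistic(q[:,1],q[:,2],'median',bins=np.arange(-100,80,2)); 
    print('x',x,' '.join('%.0f'%v for v in h))
E
python3 chk.py; python3 -c "
from h import *
d=np.load('w4.npz'); save('w4',cv2.resize(d['color'],(768,576)))"
```

```text
time: 10.62
ee_pos: [0.5476, 0.0453, 0.2551]
orientation: [2.072, 2.357, 0.002]
wrist_force: [-1.0, -0.9, -1.0]
opening: 0.501
grasp_force: 0.0
t 10.62 pos [0.5476 0.0453 0.2551] x [-0.128  0.992 -0.002] y [0.992 0.128 0.003] F [-1.  -0.9 -1. ] op 0.501 g 0.0
[ 0.572  -0.0454] [96.1 68.3] 6.9 1233
b2 9477 c [-8.3 -3.7] size [140.5  89.8] ang 89.9 z [43.4 44.3 45.2]
   [[-52.7, -73.1], [35.9, 66.2]]
b1 -
b0 -
y -60 nan nan nan nan nan nan nan nan 49 48 48 48 48 44 44 44 44 45 44 44 44 44 44 44 44 44 45 44 44 45 44 44 44 44 44 44 44 45 44 45 44 45 45 44 45 45 45 44 44 45 44 44 44 44 45 44 44 44 nan nan nan -0 -0 -0
y -40 1 1 -0 nan nan nan nan nan 49 48 48 49 47 45 44 44 44 44 44 45 44 44 44 45 44 45 44 44 44 44 44 44 44 45 44 44 45 45 45 44 44 44 44 44 45 45 45 44 45 44 44 44 44 45 44 44 45 44 nan nan nan 1 -0 0
y -20 1 0 nan nan nan nan 48 49 48 49 49 48 48 44 44 44 45 45 44 45 45 44 44 44 44 44 44 45 45 45 44 44 44 44 44 44 45 44 44 44 43 45 44 44 44 45 44 45 44 45 43 45 44 45 44 44 45 44 nan nan nan 1 0 -0
y 0 1 1 nan nan nan nan 48 48 49 48 48 49 48 47 44 44 45 45 45 45 44 44 44 4
[... 1441 characters left out ...]
5 44 44 45 44 44 45 45 44 44 44 44 44 44 44 45 44 44 44 44 44 44 44 44 44 45 45 45 45 45 44 45 44 45 44 44 45 44 43 331 338 -1 0 1 1 1
x 15 nan nan nan nan nan nan 48 48 48 48 48 48 49 45 44 44 45 45 45 44 44 44 45 45 45 45 44 45 44 44 45 44 44 44 44 45 45 45 45 44 44 45 44 44 44 44 44 45 44 44 43 45 44 44 44 44 44 44 45 45 45 45 43 44 45 45 44 45 44 44 45 44 44 44 44 45 45 44 44 44 45 295 294 295 307 331 331 0 1
x 28 nan nan nan nan nan nan 48 48 49 48 49 48 48 44 44 45 44 44 44 45 44 44 44 44 44 45 44 45 45 44 45 44 44 44 43 44 44 44 44 45 45 44 44 44 45 44 44 45 44 44 44 44 44 44 44 44 44 44 44 44 45 44 45 45 45 45 44 44 44 44 44 44 44 45 312 312 312 312 312 312 312 306 34 22 -0 0 0 -1 -0
```

View pics/w4.png

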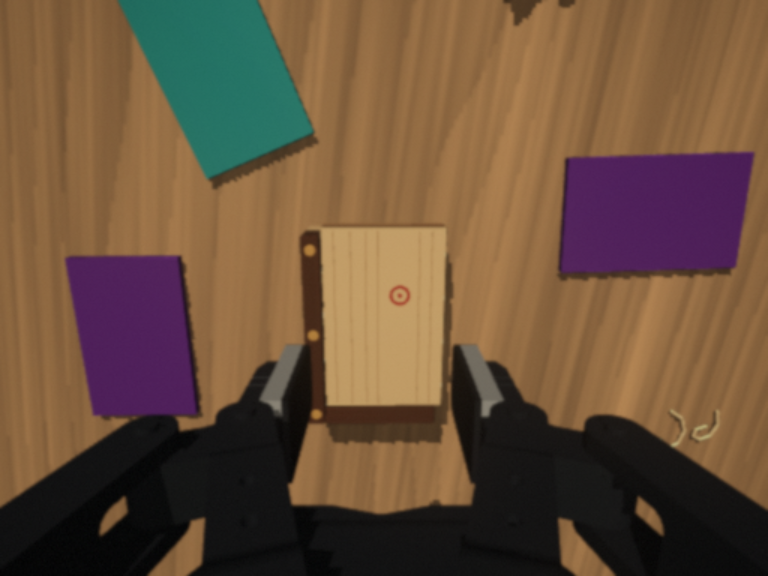

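```bash
python3 - <<'E'
from fix import *
b=np.load('board.npz'); d=snap('scene'); P=cloud(d); B=P.copy(); B[...,:2]=(P[...,:2]-b['o'])@b['R']; B*=1000
for lo,hi in((20,28),(28,36),(36,42)):
    for y0 in(-70,-40,-10,20,45):
        m=(B[...,2]>lo)&(B[...,2]<hi)&(B[...,1]>y0)&(B[...,1]<y0+25)&(abs(B[...,0]-35)<25)
        print(lo,y0,m.sum(),np.round(np.median(B[m][:,0]),1) if m.any() else '',end=' | ')
    print()
save('s5',cv2.resize(d['color'][180:260,180:300],(720,480),interpolation=cv2.INTER_CUBIC))
# gauge from scene and top
t=snap('top')
for n,x in(('s',d),('t',t)):
    Q=cloud(x); g=np.hypot(Q[...,0]-.453,Q[...,1]+.319)<.035
    for lo,hi in((.118,.15),(.15,.157),(.157,.168)):
        m=g&(Q[...,2]>lo)&(Q[...,2]<hi)&(x['color'].max(-1)<80)
        if m.sum()>10: rect(Q,m,n+' grip%.3f'%lo)
    m=g&(Q[...,2]>.07)&(Q[...,2]<.112); rect(Q,m,n+' housing'); q=Q[m][:,:2]; u,s,v=np.linalg.svd(q-q.mean(0),full_matrices=False); print(v[0],s)
E
```

```text
20 -70 21 34.0 | 20 -40 22 34.0 | 20 -10 22 34.3 | 20 20 19 33.8 | 20 45 17 34.3 | 
28 -70 30 34.3 | 28 -40 28 34.6 | 28 -10 29 34.5 | 28 20 27 33.6 | 28 45 20 33.9 | 
36 -70 20 33.9 | 36 -40 19 34.4 | 36 -10 21 34.2 | 36 20 21 34.0 | 36 45 13 34.2 | 
s grip0.118 149 c [ 458.4 -315.2] size [18.3 32.4] ang 38.3 z [121.4 134.4 146.6]
s grip0.150 36 c [ 459.  -316.1] size [16.5 29.3] ang 35.8 z [151.1 153.9 156.4]
s grip0.157 71 c [ 453.6 -320.1] size [22.9 23.8] ang 1.3 z [159.2 162.6 163.8]
s housing 284 c [ 453.6 -320.3] size [47.6 29.7] ang 87.5 z [ 77.3  95.  108.1]
[-0.14285399  0.98974377] [0.23052105 0.08876146]
t grip0.118 57 c [ 449.8 -310.7] size [29.  14.3] ang 29.3 z [121.5 135.3 145.6]
t grip0.150 16 c [ 452.5 -307.5] size [ 3.2 21.1] ang 88.6 z [151.  155.4 156.7]
t grip0.157 104 c [ 452.9 -317.8] size [22.6 23.8] ang 85.4 z [159.5 161.2 163.5]
t housing 123 c [ 450.3 -316.8] size [50.1 26.1] ang 75.7 z [ 87.2 101.9 110.7]
[-0.59770311 -0.80171753] [0.13456023 0.07301804]
```

View pics/s5.png

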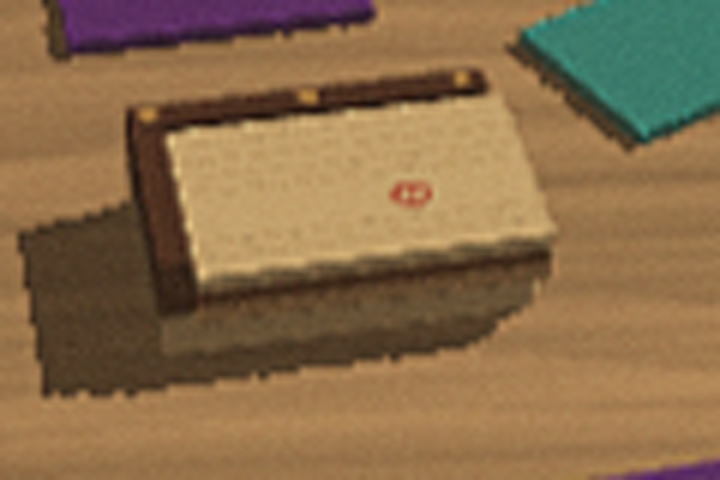

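All three blanks are flush: the side faces line up at x≈34 mm in the board frame at every height, and both pushes ended on a hard stop. Next I'll look at the gauge.

```bash
python3 -m jog '[[[-31.7,-12.8,-4.1],0],[[-31.7,-12.8,-4.1],0],[[-31.7,-12.8,-4.1],0],[[-31.7,-12.8,-4.1],0],[[-31.7,-12.8,-4.1],0],[[-31.7,-12.8,-4.1],0],[[-31.7,-12.8,-4.1],0],[[-31.7,-12.8,-4.1],0],[[-31.7,-12.8,-4.1],0],[[-31.7,-12.8,-4.1],0],[[-31.7,-12.8,-4.1],0],[[0,0,0],0]]' 0.75 >/dev/null
python3 -m jog '[[[0,0,0],0]]' >/dev/null
cat > g.py <<'E'
from m import *
st(); d=snap('wrist'); Q=cloud(d); g=np.hypot(Q[...,0]-.453,Q[...,1]+.319)<.04
for lo,hi in((.157,.168),(.07,.112),(.062,.07)):
    m=g&(Q[...,2]>lo)&(Q[...,2]<hi); rect(Q,m,'%.3f'%lo)
wh=g&(d['color'].min(-1)>150); print('white',wh.sum(),Q[wh].mean(0) if wh.any() else '')
save('w6',d['color'])
s=env.get_state(); R=Ro.from_rotvec(s['orientation']).as_matrix()
E
python3 g.py
```

```text
t 11.85 pos [ 0.451  -0.319   0.2963] x [-0.126  0.992  0.003] y [ 0.992  0.126 -0.002] F [ 0.1  0.4 -0.1] op 0.748 g 0.0
0.157 758 c [ 452.3 -319. ] size [24.3 24. ] ang 86.3 z [160.  161.2 162.1]
0.070 431 c [ 450.9 -318.4] size [46.8 29.2] ang 85.2 z [ 91.  105.8 111. ]
0.062 32 c [ 449.8 -323.4] size [20.4 34.4] ang 65.5 z [63.  64.8 65.9]
white 0
```

View pics/w6.png

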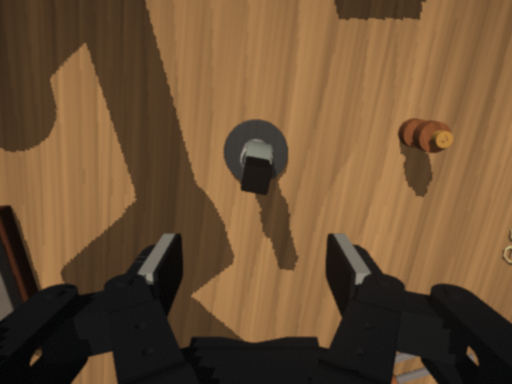

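```bash
python3 - <<'E'
from h import *
f=np.load('first.npz')
a=cv2.resize(f['colors'][140:215,85:145],(360,450),interpolation=cv2.INTER_CUBIC)
b=cv2.resize(f['colort'][215:260,350:410],(360,270),interpolation=cv2.INTER_CUBIC); c=np.zeros((450,720,3),np.uint8); c[:,:360]=a;c[:270,360:]=b
save('g0',c)
E
```

```text
(no output)
```

View pics/g0.png

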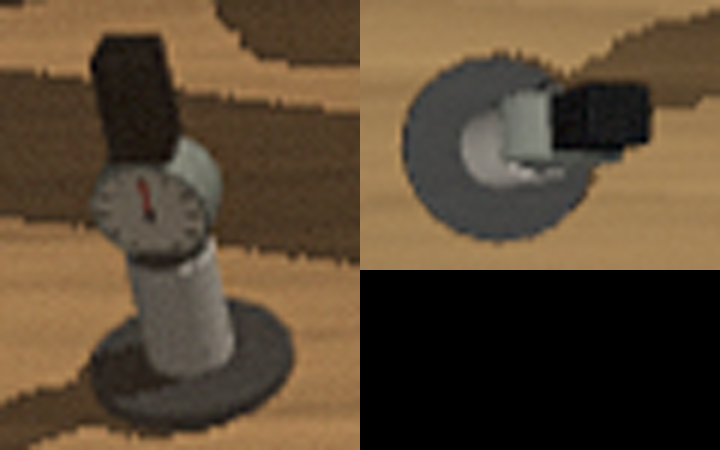

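The gauge dial faces world +x with yaw about -4°. The grip centre is at (452.5, -319) mm and its top is at 161 mm.

```bash
python3 -m jog '[[[0,1.5,0],5.5],[[0,0,0],5.5],[[0,0,38],0],[[0,0,38],0],[[0,0,38],0],[[0,0,0],0],[[0,0,0],0]]' 0.75 >/dev/null; python3 -c "
from h import *
st()"
```

```text
t 12.48 pos [ 0.4523 -0.3153  0.1813] x [0.061 0.998 0.005] y [ 0.998 -0.061 -0.005] F [-0.5 -0.6  0.4] op 0.751 g 0.0
```

```bash
python3 -m jog '[[[-3.7,0.3,0],0],[[0,0,25],0],[[0,0,22],0],[[0,0,14],0],[[0,0,0],0],[[0,0,0],0]]' 0.75 >/dev/null; python3 -c "
from h import *
st()"
```

```text
t 12.98 pos [ 0.4546 -0.3226  0.1259] x [ 0.063  0.998 -0.002] y [ 0.998 -0.063  0.002] F [ 0.7 -0.6  0.3] op 0.750 g 0.0
```

```bash
for i in 1 2; do python3 -m jog '[[[0,0,0],0],[[0,0,0],0]]' >/dev/null; python3 -c "
from h import *
st()"; done
```

```text
t 13.15 pos [ 0.4549 -0.323   0.1265] x [ 0.063  0.998 -0.003] y [ 0.998 -0.063  0.004] F [-0.2  0.2 -0.6] op 0.751 g 0.0
t 13.32 pos [ 0.4541 -0.3222  0.1248] x [ 0.063  0.998 -0.001] y [ 0.998 -0.063  0.002] F [ 0.2 -0.2  0.5] op 0.749 g 0.0
```

```bash
python3 -m jog '[[[3,-1.8,4],0],[[0,0,0],0],[[0,0,0],0]]' >/dev/null; python3 -c "
from h import *
st()"; python3 -m jog '[[[0,0,0],0],[[0,0,0],0],[[0,0,0],0],[[0,0,0],0],[[0,0,0],0],[[0,0,0],0],[[0,0,0],0],[[0,0,0],0]]' 0 >/dev/null;python3 -c "
from h import *
st()"
```

```text
t 13.57 pos [ 0.4515 -0.3181  0.1189] x [0.063 0.998 0.001] y [ 0.998 -0.063 -0.001] F [ 0.2 -0.3  0.1] op 0.754 g 0.0
t 14.23 pos [ 0.4521 -0.3187  0.1196] x [ 0.063  0.998 -0.   ] y [ 0.998 -0.063  0.001] F [0.9 0.6 0.5] op 0.274 g 59.2
```

```bash
python3 -m jog '[[[0,0,-10],0],[[0,0,-18],0],[[0,0,-20],0],[[0,0,-20],0],[[0,0,-20],0],[[0,0,-12],0],[[0,0,0],0],[[0,0,0],0]]'; python3 - <<'E'
from h import *
st()
w=dict(np.load('w4.npz')); b=np.load('board.npz'); R,o=b['R'],b['o']
d=w; P=cloud(d); hsv=cv2.cvtColor(d['color'],cv2.COLOR_RGB2HSV)
q=(P[...,:2]-o)@R
red=((hsv[...,0]<10)|(hsv[...,0]>172))&(hsv[...,1]>130)&(abs(P[...,2]-.044)<.004)&(abs(q[...,0])<.03)&(abs(q[...,1])<.05)
print('mark board',q[red].mean(0),P[red].mean(0),red.sum(),'nominal',R@[.002,.015]+o)
E
```

```text
time: 14.9
ee_pos: [0.4518, -0.3186, 0.2197]
orientation: [2.29, 2.15, -0.0]
wrist_force: [0.3, -0.0, -3.2]
opening: 0.279
grasp_force: 60.1
t 14.90 pos [ 0.4518 -0.3186  0.2197] x [ 0.063  0.998 -0.   ] y [ 0.998 -0.063  0.   ] F [ 0.3 -0.  -3.2] op 0.279 g 60.1
mark board [0.00386393 0.01582366] [0.56687838 0.00851957 0.04455089] 52 nominal [0.56513791 0.00745966]
```

```bash
python3 -m jog '[[[15,4.2,0],0],[[27,7.6,0],0],[[29,8.1,0],0],[[30,8.4,0],0],[[30,8.4,0],0],[[30,8.4,0],0],[[30,8.4,0],0],[[30,8.4,0],0],[[30,8.4,0],0],[[30,8.4,0],0],[[30,8.4,0],0],[[22,6.4,0],0]]' >/dev/null; python3 -m jog '[[[0,0,0],-3.5],[[0,0,0],-4],[[0,0,0],-3.5],[[0,0,20],0],[[0,0,20],0],[[0,0,0],0],[[0,0,0],0],[[0,0,0],0]]' >/dev/null
cat > tip.py <<'E'
from fix import *
st(); b=np.load('board.npz'); R,o=b['R'],b['o']
for n in('scene','top','wrist'):
    d=snap(n); P=cloud(d); hsv=cv2.cvtColor(d['color'],cv2.COLOR_RGB2HSV); q=(P[...,:2]-o)@R
    red=((hsv[...,0]<10)|(hsv[...,0]>172))&(hsv[...,1]>120)&(abs(P[...,2]-.044)<.006)&(abs(q[...,0])<.03)&(abs(q[...,1])<.05)
    print(n,'ring',P[red].mean(0).round(4) if red.any() else '',red.sum())
    save('t_'+n,d['color']); np.savez('t_'+n+'.npz',**{k:np.array(v) for k,v in d.items()})
    c=env.get_state()['ee_pos']
    for k,lo,hi in(('tip',.050,.105),('stem',.085,.11),('housing',.12,.155)):
        m=(np.hypot(P[...,0]-c[0],P[...,1]-c[1])<.035)&(P[...,2]>lo)&(P[...,2]<hi)
        if m.sum()>8: print(' ',k,m.sum(),P[m].mean(0).round(4),P[m].min(0).round(4),P[m].max(0).round(4))
E
python3 tip.py
```

```text
t 16.57 pos [0.5659 0.0079 0.179 ] x [-0.129  0.992  0.   ] y [ 0.992  0.129 -0.001] F [-0.5  0.3 -1.6] op 0.277 g 59.9
scene ring [0.5671 0.005  0.0466] 6
  tip 35 [0.5683 0.0059 0.0943] [ 0.5645 -0.001   0.0812] [0.5724 0.0127 0.1045]
  stem 43 [0.569  0.0059 0.0992] [ 0.5645 -0.001   0.0862] [0.573  0.0127 0.11  ]
  housing 184 [0.5775 0.0066 0.1423] [ 0.5573 -0.0189  0.1243] [0.5824 0.0306 0.1549]
top ring  0
  housing 19 [0.5569 0.0059 0.1487] [ 0.5519 -0.0159  0.136 ] [0.5731 0.0316 0.1548]
wrist ring [0.5668 0.0105 0.0447] 74
  housing 167 [0.5646 0.0306 0.1525] [0.552  0.0282 0.1493] [0.5787 0.0323 0.155 ]
```

View pics/t_scene.png

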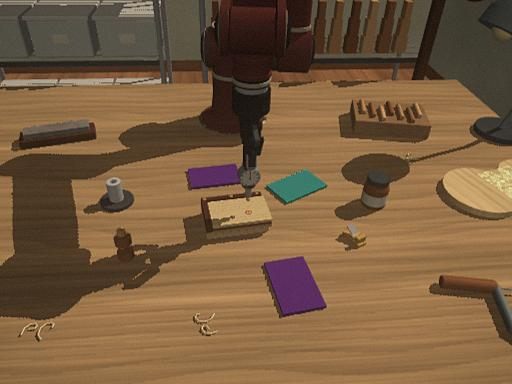

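```bash
python3 -m jog '[[[0,1.2,8],0],[[0,0,9],0],[[0,0,8],0],[[0,0,4],0],[[0,0,0],0],[[0,0,0],0],[[0,0,0],0]]'|grep -E 'pos|force'
python3 -m jog '[[[0,0,0],0],[[0,0,0],0]]'|grep -E 'pos|force'
python3 -m jog '[[[0,0,3],0],[[0,0,0],0],[[0,0,0],0],[[0,0,0],0]]'|grep -E 'pos|force'
```

```text
ee_pos: [0.5675, 0.008, 0.1505]
wrist_force: [-0.2, 0.8, -3.2]
grasp_force: 60.0
ee_pos: [0.5677, 0.008, 0.151]
wrist_force: [-0.1, 0.0, -2.7]
grasp_force: 60.0
ee_pos: [0.5673, 0.0081, 0.1473]
wrist_force: [0.4, 0.5, -2.8]
grasp_force: 60.0
```

```bash
python3 -m jog '[[[0,0,3],0],[[0,0,0],0],[[0,0,0],0],[[0,0,0],0]]'|grep -E 'pos|force'
python3 -m jog '[[[0,0,2],0],[[0,0,0],0],[[0,0,0],0],[[0,0,0],0]]'|grep -E 'pos|force'
python3 -m jog '[[[0,0,2],0],[[0,0,0],0],[[0,0,0],0],[[0,0,0],0]]'|grep -E 'pos|force'
python3 tip.py
```

```text
ee_pos: [0.5674, 0.008, 0.1444]
wrist_force: [-0.0, -1.0, -2.3]
grasp_force: 60.0
ee_pos: [0.5674, 0.008, 0.1426]
wrist_force: [-0.8, 0.8, -1.6]
grasp_force: 60.1
ee_pos: [0.5675, 0.008, 0.1406]
wrist_force: [0.5, -0.2, -1.0]
grasp_force: 60.2
t 18.80 pos [0.5675 0.008  0.1406] x [-0.129  0.992 -0.   ] y [0.992 0.129 0.   ] F [ 0.5 -0.2 -1. ] op 0.272 g 60.2
scene ring [0.5694 0.0061 0.0462] 7
  tip 140 [0.5763 0.0064 0.0864] [ 0.5648 -0.0113  0.0514] [0.5841 0.0278 0.105 ]
  stem 121 [0.5793 0.0075 0.0999] [ 0.569  -0.0136  0.0872] [0.5841 0.0297 0.1098]
  housing 219 [0.577  0.0039 0.1332] [ 0.5522 -0.0173  0.12  ] [0.5918 0.0297 0.1547]
top ring  0
  stem 10 [0.5572 0.0079 0.1066] [ 0.5531 -0.0133  0.0991] [0.5658 0.0314 0.1098]
  housing 32 [0.5609 0.0049 0.126 ] [ 0.5539 -0.0158  0.1201] [0.5723 0.0309 0.134 ]
wrist ring [0.5664 0.015  0.0443] 9
  stem 13 [0.5634 0.0308 0.1096] [0.554  0.0295 0.109 ] [0.5747 0.0323 0.11  ]
  housing 2988 [0.5663 0.0219 0.1368] [0.5419 0.0122 0.12  ] [0.5921 0.0315 0.155 ]
```

```bash
python3 -m jog '[[[0,0,0.7],0],[[0,0,0],0],[[0,0,0],0],[[0,0,0],0],[[0,0,0],0],[[0,0,0],0]]' >/dev/null
python3 - <<'E'
from fix import *
F=[];Z=[]
b=np.load('board.npz'); R,o=b['R'],b['o']
for i in range(8):
    d=snap('scene'); s=env.get_state(); F.append(s['wrist_force'][2]);Z.append(s['ee_pos'][2])
print('Fz',np.mean(F).round(2),np.std(F).round(2),'z',np.mean(Z).round(4)); st()
P=cloud(d); c=s['ee_pos']; 
for lo,hi in((.05,.058),(.058,.066),(.066,.08)):
    m=(np.hypot(P[...,0]-c[0],P[...,1]-c[1])<.02)&(P[...,2]>lo)&(P[...,2]<hi); print(lo,m.sum(),P[m].mean(0).round(4) if m.any() else '')
# ring in scene by colour, plane z=44.3
hsv=cv2.cvtColor(d['color'],cv2.COLOR_RGB2HSV); v,u=np.indices(hsv.shape[:2])
ray=np.stack([(u-d['cx'])/d['fx'],(v-d['cy'])/d['fy'],np.ones(u.shape)],-1)@d['Rw'].T; X=d['tw']+ray*((.0443-d['tw'][2])/ray[...,2])[...,None]
q=(X[...,:2]-o)@R
red=((hsv[...,0]<12)|(hsv[...,0]>170))&(hsv[...,1]>100)&(abs(q[...,0])<.03)&(abs(q[...,1]-.015)<.02)
print('ring px',red.sum(),X[red].mean(0).round(4),X[red].min(0).round(4),X[red].max(0).round(4))
B=P.copy(); B[...,:2]=(P[...,:2]-o)@R; B*=1000
for lo,hi in((20,28),(28,36),(36,42)):
    print(lo,[np.round(np.median(B[(B[...,2]>lo)&(B[...,2]<hi)&(B[...,1]>y)&(B[...,1]<y+25)&(abs(B[...,0]-35)<15)][:,0]),1) for y in(-70,-40,-10,20,45)])
m=(abs(B[...,2]-44.5)<2.5)&(abs(B[...,0])<40)&(B[...,1]>40)&(B[...,1]<90); print('y edge',np.percentile(B[m][:,1],98))
E
```

```text
Fz 0.11 0.48 z 0.1398
t 19.85 pos [0.5674 0.008  0.1398] x [-0.129  0.992 -0.   ] y [0.992 0.129 0.   ] F [ 0.6 -0.1 -0.6] op 0.268 g 60.2
0.05 9 [0.5693 0.0047 0.053 ]
0.058 16 [0.5704 0.005  0.0615]
0.066 25 [0.5713 0.0047 0.0722]
ring px 11 [0.5654 0.007  0.0443] [ 5.579e-01 -3.000e-04  4.430e-02] [0.569  0.0142 0.0443]
20 [np.float64(33.9), np.float64(33.7), np.float64(34.5), np.float64(34.0), np.float64(33.5)]
28 [np.float64(34.2), np.float64(34.6), np.float64(33.9), np.float64(33.6), np.float64(33.9)]
36 [np.float64(34.0), np.float64(34.7), np.float64(34.4), np.float64(34.8), np.float64(34.4)]
y edge 64.2129474465775
```

```bash
cat > avg.py <<'E'
from h import *
F=[];Z=[]
for i in range(16): eyes.snapshot('top'); s=env.get_state(); F.append(s['wrist_force'][2]);Z.append(s['ee_pos'][2])
print('Fz %.2f +- %.2f z %.4f'%(np.mean(F),np.std(F)/4,np.mean(Z)))
E
python3 avg.py; python3 -m jog '[[[0,0,-4],0],[[0,0,-4],0],[[0,0,0],0],[[0,0,0],0],[[0,0,0],0],[[0,0,0],0]]'>/dev/null; python3 avg.py; python3 -m jog '[[[0,0,3],0],[[0,0,3],0],[[0,0,2],0],[[0,0,0],0],[[0,0,0],0],[[0,0,0],0],[[0,0,0],0]]'>/dev/null; python3 avg.py
```

```text
Fz 0.10 +- 0.10 z 0.1397
Fz -2.28 +- 0.10 z 0.1476
Fz -0.15 +- 0.11 z 0.1399
```

The force change on contact is about 2.25 N, which matches the plunger half way in. I'm handing the job in.

```bash
python3 -c "
from h import *
st(); print(workorder.hand_in())"
```

```text
t 23.33 pos [0.5674 0.008  0.1397] x [-0.129  0.992 -0.   ] y [0.992 0.129 0.   ] F [ 1.4 -0.6 -0.9] op 0.274 g 60.2
the job is handed in; nothing more can be done
None
```

I handed the job in at 23.3 s with the stack flush and the gauge held on the red ring about half way in (about 2.25 N), but hand-in gave no verdict and I viewed 11 pictures against the limit of 10.

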